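# Close and latch the service hatch of a cooling unit

## Task

Push the open hatch on top of the cooling unit fully shut with the fingertips without slamming it, and only then push the sliding latch fully home over the hatch's edge. Do not touch the rubber seal on the hatch's inner side, do not lift or shove the unit out of its place, and leave the screwdriver, the jar and the steel collar where they are.

Things in the scene. Friction and masses are not known exactly. Their poses are not given: they have to be found in the camera images.
- unit: White sheet-metal cooling unit, loose on the bench, about 7 kg, 240 x 240 mm, top deck 135 mm up; slides if pushed with over 30 N. Origin: centre of its underside; x from the latch side to the hinge side (black fan on that face), z up. Two carry handles (not needed) stand along x on the deck at y = +-106 mm, x -35 to 65 mm, 37 mm high.
- hatch (a joint): Hatch angle, rad: 0 shut (flat on the deck), starts 0.7 to 1.3, stop at 1.5. Aluminium plate 130 mm from hinge to free edge, 160 mm wide, 4 mm thick, hinged along the unit's y. Stays at any angle; 2 to 5 N near its free edge shuts it. While open its outer side faces +x of the unit and up: push it from there, towards -x and then down.
- hatch_hinge (a point): Middle of the hinge-side edge of the hatch, on its outer surface, 4 mm from the hinge axis, which lies at x = 85 mm, height 135 mm in the unit's frame, along its y. Axes: x in the plate, from free edge to hinge; z the outward normal of the outer side.
- hatch_edge (a point): Middle of the free edge of the hatch, on its outer surface, 130 mm from point hatch_hinge; same axes. With the hatch shut it lies at x = -45 mm, height 139 mm in the unit's frame.
- seal: Rubber seal, a rectangular frame 110 x 140 mm, 4 mm thick, on the inner side of the hatch, 10 mm in from the plate's edges. Not to be touched. Its origin is on the hinge axis.
- latch (a joint): Travel of the sliding latch, m: 0 withdrawn, 0.030 fully home (stop), starts 0 to 0.006. It slides towards +x of the unit and stays where it is left; about 2 N moves it. Home, its tongue lies over the hatch's free edge; pushed out early, it is in the hatch's way.
- latch_face (a point): Centre of the latch's upright push face (steel, 100 mm wide along the unit's y, 23 mm high), 12.5 mm above the deck; looks to -x of the unit, push it towards +x. Latch withdrawn: x = -100 mm in the unit's frame, with 20 mm of bare deck before it. Behind it the latch slopes down to its tongue. Guides 9 mm high beside it at y = +-54 to 62 mm.
- screwdriver: Bystander: screwdriver with green handle, 190 mm long, 26 mm thick, lying along its x axis; origin under its middle.
- jar: Bystander: white jar with black cap, 52 mm across, 60 mm high; origin at the centre of its underside.
- collar: Bystander: steel collar, outer diameter 64 mm, hole 36 mm, 25 mm high, lying flat; origin at the centre of its underside.

How it is judged (in metres and radians):
On the way, in this order (a step that is already met when the one before it is completed fails the run):
1. the hatch is pushed shut while the latch is still withdrawn (value of joint hatch below 0.05 rad and value of joint latch below 0.01 m), for 0.2 s.
2. the latch is pushed home over the shut hatch (value of joint hatch below 0.05 rad and value of joint latch above 0.026 m), for 0.2 s.
At the end, for the whole second after the job is handed in: The hatch is shut (angle under 0.05 rad), the latch is home (at least 26 of its 30 mm), the unit stands upright (within 0.03 rad) at rest within 10 mm of where it was, the hatch and latch are at rest, and the screwdriver, jar and collar are within 20 mm of where they were (all of step 2 and distance of unit from where it was at the start of the episode below 0.01 m and angle between unit's own z axis and vertical below 0.03 rad and linear speed of unit below 0.02 m/s and velocity of joint hatch between -0.1 and 0.1 rad/s and velocity of joint latch between -0.01 and 0.01 m/s and distance of each of screwdriver, jar, collar from where it was at the start of the episode below 0.02 m); the robot touches nothing.
It fails at once if the latch is pushed out (more than 10 mm) while the hatch is still open (more than 0.12 rad) (value of joint latch above 0.01 m and value of joint hatch above 0.12 rad).
It fails at once if the hatch is slammed (shuts faster than 4 rad/s) (velocity of joint hatch below -4 rad/s).
It fails at once if the rubber seal is touched with more than 1 N (contact force between any of the fingers, the arm and seal above 1 N).
It fails at once if the unit is lifted, or shoved more than 10 mm (distance of unit from where it was at the start of the episode above 0.01 m or height (world z) of unit above 0.012 m or angle between unit's own z axis and vertical above 0.1 rad).
It fails at once if the screwdriver, jar or collar is lifted or moved more than 20 mm (distance of any of screwdriver, jar, collar from where it was at the start of the episode above 0.02 m).
It also fails if it takes over 45 s, if anything falls off the work surface, if the arm or the gripper's body presses on something with over 40 N, if the wrist force passes 120 N, or if a joint passes its speed limit or range.

## Robot

A 7-joint arm with a two-finger parallel gripper is mounted at the origin on the work surface. World frame = base frame: x ahead of the robot, y to its left, z up, the work surface at z = 0. Lengths are in mm, angles in rad, forces in N, time in s.
With the tool pointing down it reaches from about 400 to 875 mm from the base axis. Payload 4.4 kg.
Tool frame: the origin (TCP) lies at the very end of the fingers, on their centre line; the grasp point (between the pads) lies 19 mm behind it; z points along the fingers, x is the direction in which the jaws open and shut, and the axes are right-handed (so a half turn about z gives the same grasp; the last joint's range is limited). The gripper opens to 85 mm and grips with 20 to 120 N. Pads are 22 mm wide; open, the fingers measure 114 mm over their backs; the gripper's body (76 mm by 85 mm) begins 54 mm behind the grasp point. The pads swing forward as they close: fully open they stand 13 mm farther back than shut.
Start: joints at [-1.251, 0.628, 0.038, 1.517, -0.027, 0.996, -0.02], TCP at [244.573, 602.247, 231.313] pointing down, gripper open.
Joint ranges: [-3.06, 3.06], [-0.37, 2.12], [-1.25, 1.32], [0.18, 2.47], [-1.1, 4.24], [0.23, 1.98], [-2.94, 2.94]. Speed limits (rad/s): [2.57, 2.57, 3.14, 3.14, 3.14, 3.14, 3.14].

## Interface

Orientations are given as [roll, pitch, yaw] about the fixed x, y, z axes, in that order (R = Rz(yaw) Ry(pitch) Rx(roll)).
In Python, from cell import ctrl, get_image, job, models gives the robot as it stands.
- The arm moves only by the tool move_arm, never from a script. Its argument "moves" is a list that holds one entry, the list of rows, each a list of 6 numbers: the shift along the tool's x, y, z in m, then the turn, a rotation vector about the tool's x, y, z in rad. A call has 1 to 20 rows; each row is the pose to reach, as a shift and turn from the pose commanded when the call began, along the tool's axes at that moment; what a row does not reach only later rows make up. A row lasts 1/8 s, in which the tool goes at most 62.5 mm and 10.7 degrees, less where a joint would pass 70% of its speed; a pose out of reach is approached as far as the arm can. A call with a gripper value outside its range is refused whole. "jaw" is the opening, from 0 (shut) to 1 (fully open), set as the call begins (left out, the last holds). The fingers move at their own pace and stop on an object; the grip force is fixed at half the most. Time passes only in rows, so rows that repeat a pose let the fingers close. It gives the time, the measured TCP pose, the force and the opening at its end, in the units of the state.
- ctrl.read_state(): the state, without advancing time (a new reading comes with each control period).
- get_image(name): name is "scene" or "top"; returns a dict with "color" (480x640x3 uint8, blue, green, red), "fov_y" (degrees; the focal length in pixels is half the picture's height over the tangent of half this angle, whatever the lens; pixels are square), "cx", "cy" (the principal point, pixels), "k1" (the pictures are not rectified: a ray, as slopes to the right and down, at radius r is drawn at 1 + k1 r^2 times it, then the intrinsics apply), "origin" and "orientation" of the camera in the world. Camera axes: x right, y up, looking along -z (the intrinsics and any distortion apply to the point x, -y, -z); pixel columns grow to the right and rows downward; lengths in mm; the calibration is good to about 2 mm. A picture is of the moment at which its call begins. There is no depth.
- job.finish_job(): hands the job in, once; it reports no verdict.
Trained networks look in the newest picture that a camera, given by its name, has taken for a name from the list of things; names that differ only in an ending like _2 or _b are one class to them, and where a whole thing is asked for, a point or a joint stands for the part that bears it (a point fixed in the world has none). Each returns a list of dicts, best first, with "score" (0 to 1); they miss things now and then, are a little off and sometimes report something else, mostly with a low value. They report only what shows in the picture. A call takes as long as a camera call.
- models.cut_out(camera, thing): "pixels" (480x640 bool, what is visible of it) and "uv" ([column, row] in pixels, amid what is visible of it).
- models.place_of(camera, thing): "uv" ([column, row] in pixels: a listed point, or the origin of a listed thing).
The state is a dict: "clock": time; "qpos": joint angles; "qd": joint speeds; "tau": joint torques, N m; "eef_pos": TCP position; "tool_rot": TCP orientation; "force": force on the tool from outside, world axes, zero at the start; "torque": the same for the moment, N m; "width": finger opening in mm.
Only numpy, scipy, OpenCV 4.12 (cv2) and the standard library are available. Lean on these libraries where they do the work, as an engineer would, in place of code of your own. Each camera call takes 0.05 s, during which the arm holds its last target.

## Working session

There is one attempt and no reset: what is moved stays moved. The work goes in short steps, Python scripts to look and compute and a tool call to move; the robot and the scene stay as the last step left them, time stands still between calls to the robot, and variables do not carry over. Pictures are saved under pics/ and viewed, and the job is handed in when it is done.

Besides the shell and the picture viewer there is one more tool, called after "Emit:" by a JSON object that holds its "method" and its "body". move_arm: Moves the arm, as the interface text tells. Its arguments: {"type":"object","properties":{"moves":{"type":"array","items":{"type":"array","items":{"type":"array","items":{"type":"number"}}}},"jaw":{"type":"number"}},"required":["moves"]}

```bash
ls; mkdir -p pics
cat > h.py <<'E'
import numpy as np, cv2
from cell import ctrl,get_image,job,models
from scipy.spatial.transform import Rotation as Ro
def cam(im):
    f=240/np.tan(np.radians(im['fov_y']/2)); o=np.array(im['origin'],float); q=np.array(im['orientation'],float)
    R=q if q.shape==(3,3) else (Ro.from_euler('xyz',q).as_matrix() if q.size==3 else None)
    return f,o,R
def ray(im,uv):
    f,o,R=cam(im); d=np.array([(uv[0]-im['cx'])/f,(uv[1]-im['cy'])/f]); s=d.copy()
    for _ in range(30): s=d/(1+im['k1']*(s@s))
    return o,R@np.array([s[0],-s[1],-1.])
def atz(im,uv,z):
    o,d=ray(im,uv); return o+d*(z-o[2])/d[2]
def proj(im,p):
    f,o,R=cam(im); c=R.T@(np.array(p,float)-o); s=np.array([c[0],-c[1]])/-c[2]
    s=s*(1+im['k1']*(s@s)); return s*f+[im['cx'],im['cy']]
E
python3 - <<'E'
from h import *
print(ctrl.read_state())
for n in['scene','top']:
    im=get_image(n); print({k:v for k,v in im.items() if k!='color'})
    cv2.imwrite(f'pics/{n}0.png',im['color'])
    for t in['unit','hatch_hinge','hatch_edge','latch_face','screwdriver','jar','collar','seal']:
        r=models.place_of(n,t); print(n,t,[(np.round(x['uv'],1),round(x['score'],2)) for x in r[:2]])
E
```

```text
pics
{'clock': 0.0, 'qpos': array([-1.25077888,  0.6293468 ,  0.03839811,  1.51839386, -0.02702528,
        0.99630003, -0.02001285]), 'qd': array([-0.00192416, -0.00172862, -0.00084158,  0.00246768,  0.00078861,
       -0.0010395 , -0.00106578]), 'tau': array([-6.54337418e-04, -5.63398218e+01,  1.22545637e+00, -1.93438482e+01,
        1.08784102e-02,  1.05635799e-02,  2.00705671e-05]), 'eef_pos': array([244.30766646, 601.64824873, 230.3795795 ]), 'tool_rot': array([-3.14157186e+00,  1.93196939e-03,  1.18498718e+00]), 'force': array([-0.02843713,  0.31906671,  0.58248946]), 'torque': array([-0.00226044, -0.05781532,  0.01770708]), 'width': 85.39370218748012}
{'fov_y': 56.732070417449236, 'cx': 324.5733525465265, 'cy': 237.349583744409, 'k1': -0.09132453065351034, 'origin': array([897.40545695, 656.28394052, 942.53890472]), 'orientation': array([ 0.67695958, -0.00377475,  2.65344932])}
scene unit [(array([282.8, 206.4]), 0.94)]
scene hatch_hinge [(array([244.6, 180.2]), 0.71)]
scene hatch_edge [(array([263.1, 141.9]), 0.77), (array([326. , 258.9]), 0.46)]
scene latch_face [(array([312.8, 160.2]), 0.64)]
scene screwdriver []
scene jar [(array([287.1, 259.6]), 0.57)]
scene collar [(array([326.7, 256.9]), 0.9), (array([261.9, 142. ]), 0.68)]
scene seal []
{'fov_y': 48.71192373543497, 'cx': 318.01117839279704, 'cy': 241.6842918450253, 'k1': 0.02588385612598838, 'origin': array([ 444.45339608,   68.32694944, 1286.1688538 ]), 'orientation': array([ 1.20518395e-01,  6.30985071e-04, -1.55002428e+00])}
top unit [(array([413.4, 248.3]), 0.73), (array([439.7, 221.1]), 0.6)]
top hatch_hinge [(array([430.4, 201.9]), 0.94)]
top hatch_edge [(array([442.6, 221. ]), 0.77)]
top latch_face [(array([420. , 282.2]), 0.59)]
top screwdriver [(array([507. , 244.8]), 0.94)]
top jar [(array([342. , 215.7]), 0.9)]
top collar [(array([326.2, 255. ]), 0.85)]
top seal []
```

View pics/scene0.png

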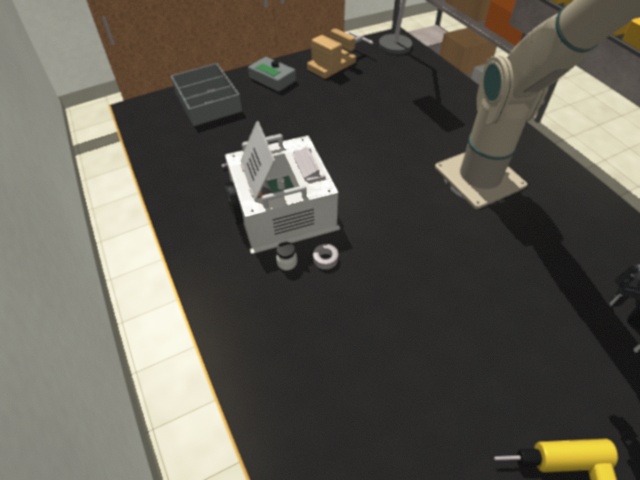

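View pics/top0.png

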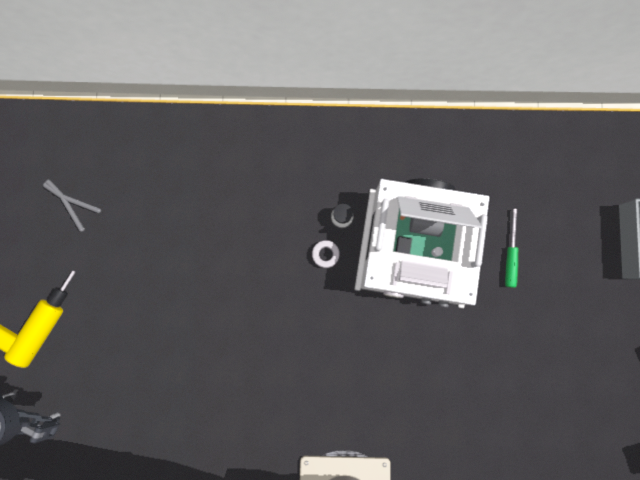

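The unit stands ahead and to the right, with its latch side towards the robot. In the top view the deck corners are about (380,182), (489,195), (475,304) and (366,293). I'll enlarge both views to fit the pose.

Run:
```python
import cv2
a=cv2.imread('pics/top0.png')[165:325,320:520]; cv2.imwrite('pics/t0z.png',cv2.resize(a,None,fx=4,fy=3.7,interpolation=2)[:600] if 0 else cv2.resize(a,(750,600),interpolation=2))
a=cv2.imread('pics/scene0.png')[110:260,200:360]; cv2.imwrite('pics/s0z.png',cv2.resize(a,(640,600),interpolation=2))
```

```text
(no output)
```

View pics/t0z.png

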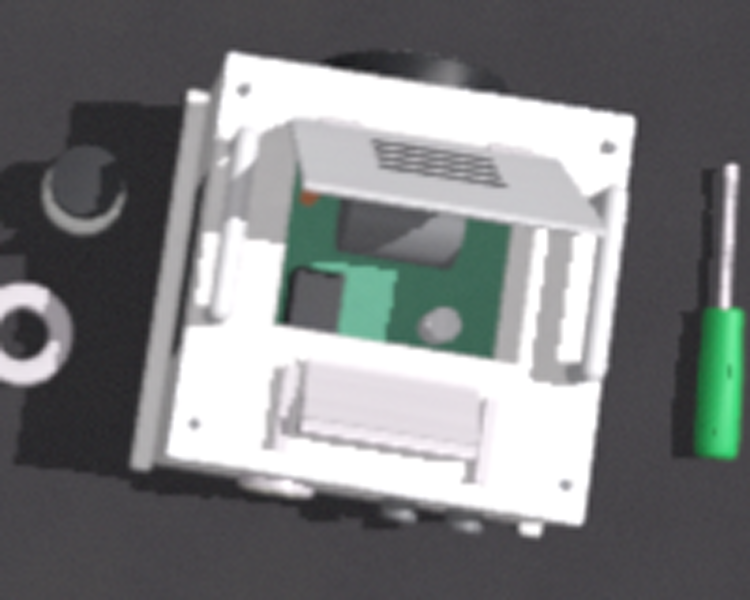

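View pics/s0z.png

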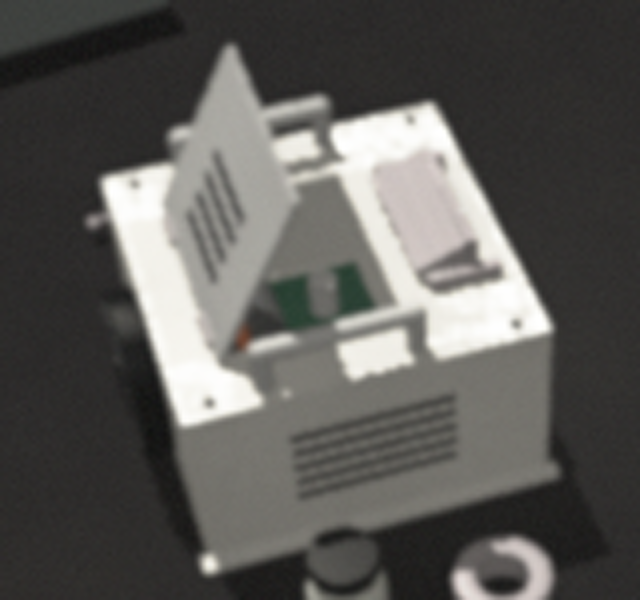

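```bash
cat > fit.py <<'E'
from h import *
from scipy.optimize import least_squares
T=get_image('top');S=get_image('scene')
z=135
def W(p,u): 
    c,s=np.cos(p[2]),np.sin(p[2]); u=np.array(u,float); return np.array([p[0]+c*u[0]-s*u[1],p[1]+s*u[0]+c*u[1],u[2]])
def H(a,y,r=130): # outer surface free edge, offset 4 from hinge axis
    return [85-r*np.cos(a)+4*np.sin(a),y,135+r*np.sin(a)+4*np.cos(a)]
if __name__=='__main__':
    obs=[(T,(381.3,179.1),(120,120)),(T,(489.6,196.2),(120,-120)),(T,(475.5,305),(-120,-120)),(T,(364,288.2),(-120,120)),
     (S,(308.7,135.7),(-120,-120)),(S,(225,155),(120,-120)),(S,(245,216.2),(120,120)),(S,(338,192),(-120,120))]
    hob=[(T,(400.5,215.7),80),(T,(481.3,226.3),-80),(S,(257.5,121.2),-80),(S,(274.2,158.7),80)]
    def f(q):
        r=[proj(i,W(q,(*u,135)))-uv for i,uv,u in obs]+[proj(i,W(q,H(q[3],y)))-uv for i,uv,y in hob]
        return np.ravel(r)
    s=least_squares(f,[700,-130,-.1,1.],loss='soft_l1'); print(s.x); print(f(s.x).reshape(-1,2).round(1))
    q=s.x
    for n,u in[('hinge',H(q[3],0,0)),('edge',H(q[3],0)),('latch',(-100,0,147.5)),('latch6',(-94,0,147.5))]:
        print(n,W(q,u).round(1),proj(T,W(q,u)).round(1),proj(S,W(q,u)).round(1))
    for n,uv in[('screw',(507,244.8)),('jar',(342,215.7)),('collar',(326.2,255))]: print(n,atz(T,uv,0).round(0))
    for i in(S,T):
      for n in(['jar','collar']): 
        r=models.place_of('scene',n); print(n,[atz(S,x['uv'],0).round(0) for x in r])
      break
E
python3 fit.py
```

```text
[ 5.91012796e+02 -1.66749998e+02 -1.41189740e-01  1.07511123e+00]
[[-0.3 -0.1]
 [-0.7 -0.2]
 [-0.4 -0.8]
 [ 0.7 -2.1]
 [-0.3 -0.2]
 [ 1.1 -0.7]
 [ 1.3 -0.8]
 [ 0.4 -0.4]
 [ 0.5 -1.9]
 [ 0.3  0.4]
 [ 0.4 -0.4]
 [ 0.6  1.3]]
hinge [ 678.7 -179.2  136.9] [433.  201.2] [247.2 179.5]
edge [ 617.4 -170.5  251.3] [441.2 220.2] [265.9 139.5]
latch [ 492.  -152.7  147.5] [422.1 285.7] [315.5 160. ]
latch6 [ 497.9 -153.5  147.5] [422.5 283. ] [313.4 160.5]
screw [ 602. -388.    0.]
jar [666.  15.   0.]
collar [568.  52.   0.]
jar [array([658.,  15.,   0.])]
collar [array([566.,  50.,   0.])]
```

```bash
cat > mv.py <<'E'
from h import *
P=np.array([591.0,-166.75,-0.1412])
def u2w(u):
    c,s=np.cos(P[2]),np.sin(P[2]); return np.array([P[0]+c*u[0]-s*u[1],P[1]+s*u[0]+c*u[1],u[2]])
def w2u(w):
    c,s=np.cos(P[2]),np.sin(P[2]); d=w[:2]-P[:2]; return np.array([c*d[0]+s*d[1],-s*d[0]+c*d[1],w[2]])
E
python3 - <<'E'
from mv import *
R=Ro.from_euler('xyz',[np.pi,0,1.185]); R2=Ro.from_euler('xyz',[np.pi,0,np.pi/2-.1412])
p=np.array([244.57,602.25,231.31]); 
t=u2w([80,0,320]); print(t,R.inv().apply(t-p),(R.inv()*R2).as_rotvec())
E
```

```text
[ 670.20382652 -178.00850185  320.        ] [-562.74402297  687.95831894  -88.69      ] [ 6.17836578e-33  2.99544109e-17 -2.44596327e-01]
```

Emit:
{"method": "move_arm", "body": {"moves": [[[0, 0, -0.0625, 0, 0, 0], [0, 0, -0.0887, 0, 0, 0], [-0.5627, 0.688, -0.0887, 0, 0, -0.2446], [-0.5627, 0.688, -0.0887, 0, 0, -0.2446], [-0.5627, 0.688, -0.0887, 0, 0, -0.2446], [-0.5627, 0.688, -0.0887, 0, 0, -0.2446], [-0.5627, 0.688, -0.0887, 0, 0, -0.2446], [-0.5627, 0.688, -0.0887, 0, 0, -0.2446], [-0.5627, 0.688, -0.0887, 0, 0, -0.2446], [-0.5627, 0.688, -0.0887, 0, 0, -0.2446], [-0.5627, 0.688, -0.0887, 0, 0, -0.2446], [-0.5627, 0.688, -0.0887, 0, 0, -0.2446], [-0.5627, 0.688, -0.0887, 0, 0, -0.2446], [-0.5627, 0.688, -0.0887, 0, 0, -0.2446], [-0.5627, 0.688, -0.0887, 0, 0, -0.2446], [-0.5627, 0.688, -0.0887, 0, 0, -0.2446], [-0.5627, 0.688, -0.0887, 0, 0, -0.2446], [-0.5627, 0.688, -0.0887, 0, 0, -0.2446], [-0.5627, 0.688, -0.0887, 0, 0, -0.2446], [-0.5627, 0.688, -0.0887, 0, 0, -0.2446]]], "jaw": 0}}

```text
clock: 3.6
eef_pos: [670.2, -175.7, 320.5]
tool_rot: [3.141, -0.001, 1.432]
force: [-0.5, -0.6, -0.4]
width: 0.4
```

Run:
```python
from mv import *
for n in['scene','top']:
    im=get_image(n); s=ctrl.read_state(); p=proj(im,s['eef_pos']); print(n,p,s['eef_pos'],w2u(s['eef_pos']))
    x,y=(230,80) if n=='scene' else (360,140)
    x-=40
    a=im['color'][y:y+180,x:x+240]; cv2.imwrite(f'pics/{n}1.png',cv2.resize(a,(800,600),interpolation=2))
```

```text
scene [240.98201283 121.1987774 ] [ 670.23837446 -176.07748037  320.54294454] [ 79.762449     1.9166656  320.54294454]
top [452.86540051 186.16088568] [ 670.22365773 -176.49153946  320.5248975 ] [ 79.80614979   1.50465619 320.5248975 ]
```

View pics/scene1.png

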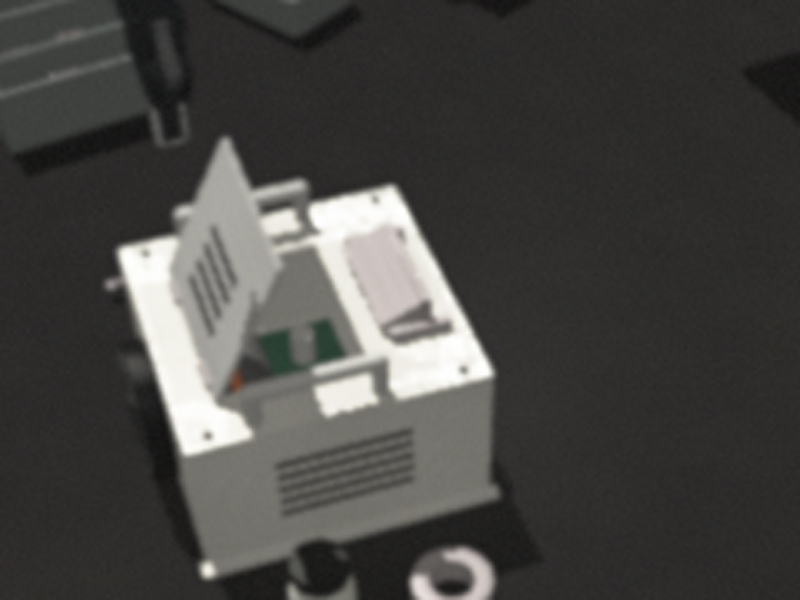

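View pics/top1.png

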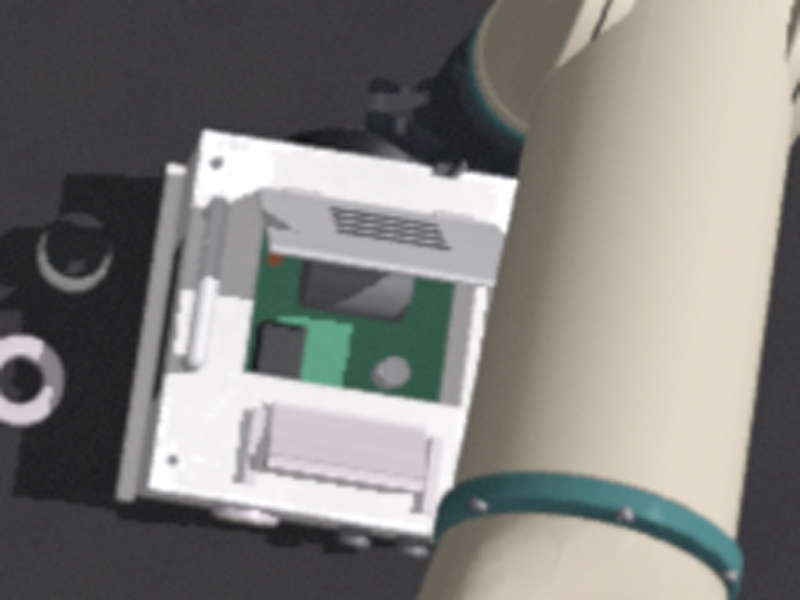

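The tip is at (241,123) in the scene image, where the calibration puts it, and it is clear behind the plate. Next I compute the arc.

Run:
```python
import numpy as np
for a in[1.1,1.0,.9,.8,.7,.6,.5,.4,.3,.2,.1,.05,0]:
    x=85-112*np.cos(a)+4*np.sin(a)+11; z=135+112*np.sin(a)+4*np.cos(a); print(a,round((x-80)/1e3,4),round((320-z)/1e3,4))
```

```text
1.1 -0.0312 0.0834
1.0 -0.0411 0.0886
0.9 -0.0505 0.0948
0.8 -0.0592 0.1019
0.7 -0.0671 0.1098
0.6 -0.0742 0.1185
0.5 -0.0804 0.1278
0.4 -0.0856 0.1377
0.3 -0.0898 0.1481
0.2 -0.093 0.1588
0.1 -0.095 0.1698
0.05 -0.0957 0.1754
0 -0.096 0.181
```

Emit:
{"method": "move_arm", "body": {"moves": [[[0, 0, 0.04, 0, 0, 0], [0, 0, 0.082, 0, 0, 0], [0, -0.02, 0.084, 0, 0, 0], [0, -0.03, 0.086, 0, 0, 0], [0, -0.036, 0.088, 0, 0, 0], [0, -0.041, 0.0886, 0, 0, 0], [0, -0.045, 0.091, 0, 0, 0], [0, -0.0505, 0.0948, 0, 0, 0], [0, -0.0505, 0.0948, 0, 0, 0]]]}}

```text
clock: 4.82
eef_pos: [619.1, -170.7, 224.7]
tool_rot: [-3.139, -0.0, 1.43]
force: [-0.4, 0.7, 0.4]
width: 0.3
```

```bash
cat > look.py <<'E'
import sys
from mv import *
k=sys.argv[1]
for n in['scene','top']:
    im=get_image(n)
    x,y=(190,80) if n=='scene' else (320,140)
    a=im['color'][y:y+180,x:x+240]; cv2.imwrite(f'pics/{n}{k}.png',cv2.resize(a,(800,600),interpolation=2))
s=ctrl.read_state(); print(s['clock'],s['eef_pos'],w2u(s['eef_pos']),s['force'])
E
python3 look.py 2
```

```text
4.925 [ 619.31997342 -170.96381394  224.68345297] [ 2.86311437e+01 -1.86371437e-01  2.24683453e+02] [ 0.63835955 -0.18885621 -0.1098492 ]
```

View pics/scene2.png

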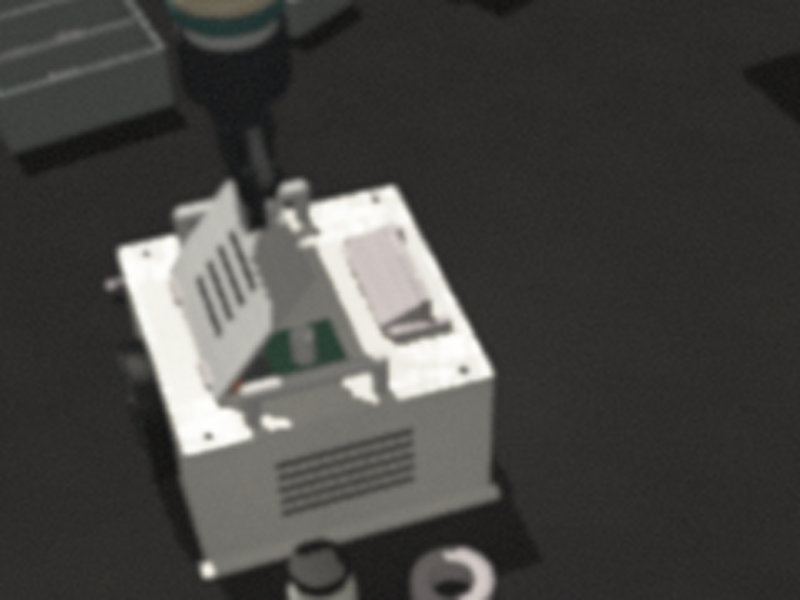

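Run:
```python
from mv import *
im=get_image('scene')
def z(p): return ((proj(im,u2w(p))-[190,80])*800/240).round(0)
print('tip',z([28.6,0,224.7]),z([17.6,11,224.7]),'up',z([28.6,0,260]))
for a in[1.07,.9,.8,.7]:
  print(a,[z([85-130*np.cos(a)+4*np.sin(a),y,135+130*np.sin(a)+4*np.cos(a)]) for y in(-80,0,80)])
```

```text
tip [254. 227.] [272. 233.] up [249. 189.]
1.07 [array([227., 136.]), array([254., 198.]), array([284., 267.])]
0.9 [array([252., 143.]), array([280., 205.]), array([310., 273.])]
0.8 [array([266., 149.]), array([294., 211.]), array([325., 279.])]
0.7 [array([278., 156.]), array([306., 218.]), array([338., 286.])]
```

View pics/top2.png

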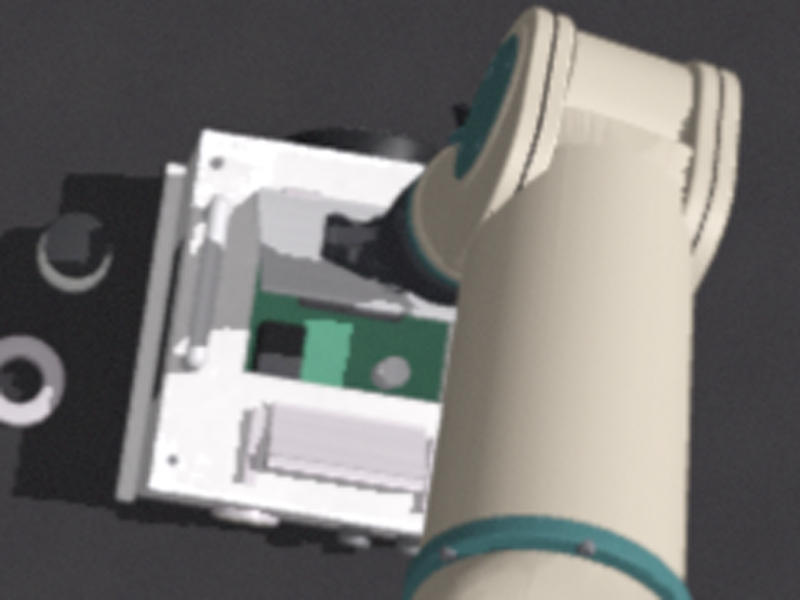

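The plate has swung from about 1.07 to about 0.9 rad, and the finger is on its outer side. In the scene view its right half is in the gripper's shadow. I'll carry on along the arc.

Emit:
{"method": "move_arm", "body": {"moves": [[[0, -0.0087, 0.0071, 0, 0, 0], [0, -0.0166, 0.015, 0, 0, 0], [0, -0.0237, 0.0237, 0, 0, 0], [0, -0.0299, 0.033, 0, 0, 0], [0, -0.0351, 0.0429, 0, 0, 0], [0, -0.0393, 0.0533, 0, 0, 0], [0, -0.0425, 0.064, 0, 0, 0], [0, -0.0445, 0.075, 0, 0, 0], [0, -0.0452, 0.0806, 0, 0, 0], [0, -0.0455, 0.084, 0, 0, 0], [0, -0.0455, 0.086, 0, 0, 0], [0, -0.0455, 0.086, 0, 0, 0]]]}}

```text
clock: 6.48
eef_pos: [575.2, -164.4, 139.2]
tool_rot: [3.142, -0.0, 1.43]
force: [-0.1, 0.3, -1.2]
width: -0.3
```

```bash
python3 look.py 3
```

```text
6.575 [ 575.36494029 -164.34464112  139.19187537] [-15.81796618   0.18107849 139.19187537] [ 0.16217712 -0.11834145 -0.40439482]
```

View pics/scene3.png

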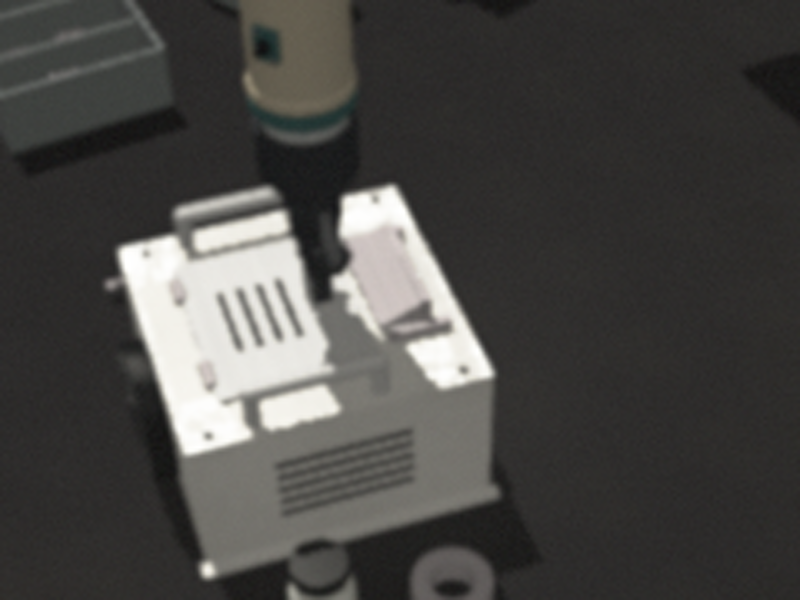

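The plate looks flat. I'll press a little further to confirm the stop by force.

Emit:
{"method": "move_arm", "body": {"moves": [[[0, 0, 0.001, 0, 0, 0], [0, 0, 0.002, 0, 0, 0], [0, 0, 0.002, 0, 0, 0], [0, 0, 0.002, 0, 0, 0]]]}}

```text
clock: 7.08
eef_pos: [575.4, -164.4, 139.0]
tool_rot: [3.141, -0.0, 1.43]
force: [-3.8, 1.6, 12.7]
width: -0.1
```

Contact is confirmed: 12.7 N up, with the tip stopped at z = 139.0 mm, the shut height. Now I lift off and go in front of the latch face.

Emit:
{"method": "move_arm", "body": {"moves": [[[0, 0, -0.02, 0, 0, 0], [0, 0, -0.06, 0, 0, 0], [0, -0.04, -0.06, 0, 0, 0], [0, -0.08, -0.06, 0, 0, 0], [0, -0.108, -0.06, 0, 0, 0], [0, -0.108, -0.06, 0, 0, 0], [0, -0.108, -0.06, 0, 0, 0]]]}}

```text
clock: 7.95
eef_pos: [469.4, -149.4, 197.5]
tool_rot: [3.14, 0.0, 1.43]
force: [-0.2, 0.3, 0.2]
width: 0.3
```

```bash
python3 look.py 4
```

```text
8.05 [ 469.51511515 -149.39736308  197.24364682] [-1.22717905e+02  8.32180478e-02  1.97243647e+02] [ 0.00902857  0.48471433 -0.3890246 ]
```

View pics/scene4.png

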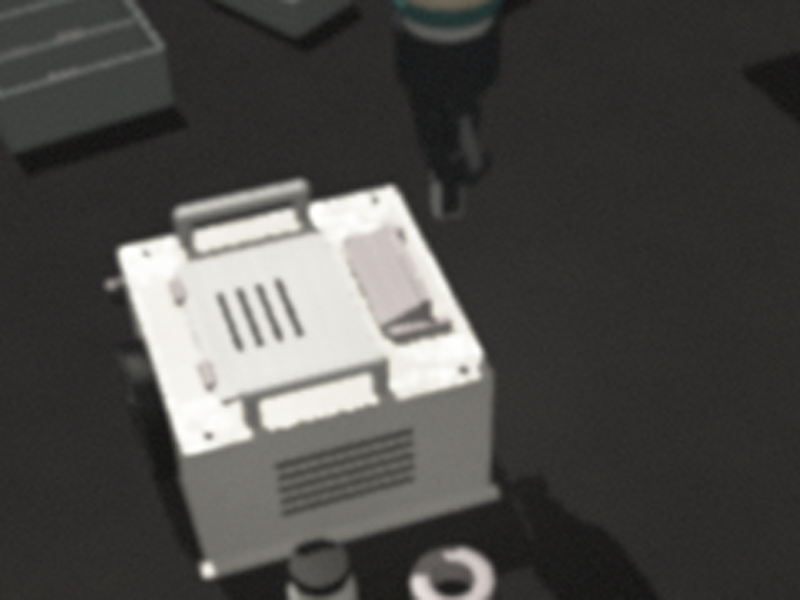

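View pics/top4.png

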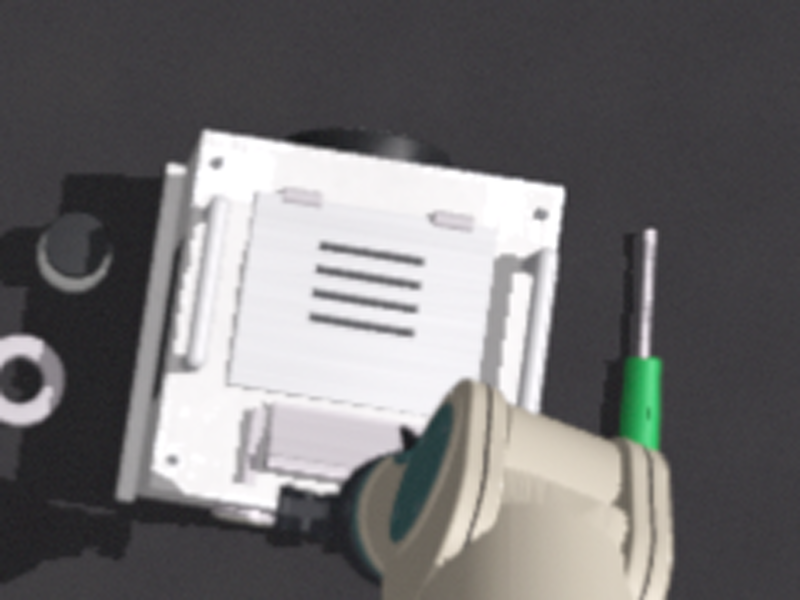

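The hatch is flat shut, the unit has not moved, and the tip is in front of the latch. Next I go down in front of the face and push slowly.

Emit:
{"method": "move_arm", "body": {"moves": [[[0, 0, 0.03, 0, 0, 0], [0, 0, 0.048, 0, 0, 0], [0, 0, 0.055, 0, 0, 0], [0, 0.006, 0.055, 0, 0, 0], [0, 0.012, 0.055, 0, 0, 0], [0, 0.017, 0.055, 0, 0, 0], [0, 0.022, 0.055, 0, 0, 0], [0, 0.027, 0.055, 0, 0, 0], [0, 0.032, 0.055, 0, 0, 0], [0, 0.036, 0.055, 0, 0, 0], [0, 0.038, 0.055, 0, 0, 0], [0, 0.038, 0.055, 0, 0, 0]]]}}

```text
clock: 9.55
eef_pos: [506.3, -154.7, 142.1]
tool_rot: [3.141, 0.0, 1.43]
force: [-1.2, -0.0, -0.4]
width: -0.1
```

```bash
python3 look.py 5
```

```text
9.65 [ 506.30714417 -154.70523819  142.18513581] [-8.55450529e+01  5.95688690e-03  1.42185136e+02] [ 0.92226675  0.45962775 -1.01964716]
```

View pics/scene5.png

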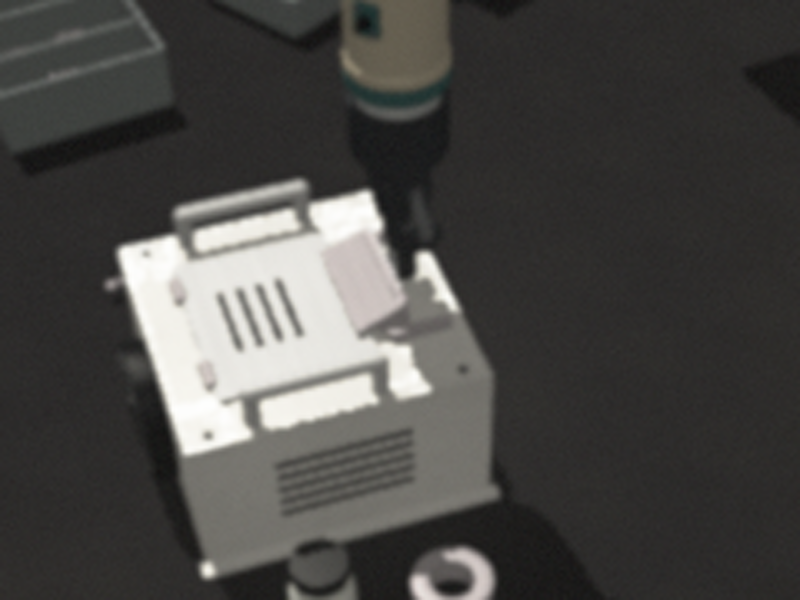

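The tongue now overlaps the hatch edge, at about (345,275) in the zoom. I'll continue in small steps until the stop shows in the force.

Emit:
{"method": "move_arm", "body": {"moves": [[[0, 0.002, 0, 0, 0, 0], [0, 0.003, 0, 0, 0, 0], [0, 0.003, 0, 0, 0, 0]]]}}

```text
clock: 10.02
eef_pos: [508.9, -155.0, 142.2]
tool_rot: [-3.141, -0.0, 1.43]
force: [-1.7, 0.2, -0.2]
width: -0.2
```

Emit:
{"method": "move_arm", "body": {"moves": [[[0, 0.001, 0, 0, 0, 0], [0, 0.0015, 0, 0, 0, 0], [0, 0.0015, 0, 0, 0, 0]]]}}

```text
clock: 10.4
eef_pos: [510.4, -155.3, 142.2]
tool_rot: [3.142, -0.0, 1.43]
force: [-1.7, -0.6, 1.6]
width: 0.1
```

Emit:
{"method": "move_arm", "body": {"moves": [[[0, 0.001, 0, 0, 0, 0], [0, 0.0015, 0, 0, 0, 0], [0, 0.0015, 0, 0, 0, 0]]]}}

```text
clock: 10.78
eef_pos: [511.9, -155.5, 142.2]
tool_rot: [3.142, -0.0, 1.43]
force: [-0.7, 0.1, 0.7]
width: 0.1
```

Emit:
{"method": "move_arm", "body": {"moves": [[[0, 0.001, 0, 0, 0, 0], [0, 0.0015, 0, 0, 0, 0], [0, 0.0015, 0, 0, 0, 0]]]}}

```text
clock: 11.15
eef_pos: [513.4, -155.7, 142.2]
tool_rot: [3.141, 0.0, 1.43]
force: [-2.0, 0.0, -0.5]
width: -0.1
```

```bash
python3 look.py 6
```

```text
11.25 [ 513.39977328 -155.71398273  142.16979351] [-7.83810490e+01  5.40627014e-03  1.42169794e+02] [-1.8500665   0.47478756  0.61414313]
```

View pics/scene6.png

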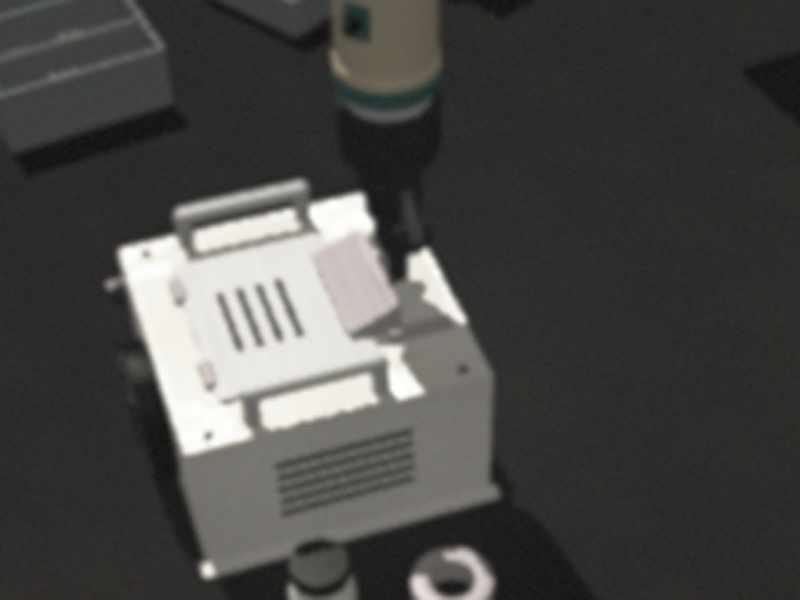

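The unit hasn't moved (near corner still at about (185,450)). There is no stop yet, so I keep stepping.

Emit:
{"method": "move_arm", "body": {"moves": [[[0, 0.001, 0, 0, 0, 0], [0, 0.0015, 0, 0, 0, 0], [0, 0.0015, 0, 0, 0, 0]]]}}

```text
clock: 11.62
eef_pos: [513.9, -155.8, 142.1]
tool_rot: [-3.14, -0.0, 1.429]
force: [-5.8, 0.7, 3.4]
width: -0.1
```

Emit:
{"method": "move_arm", "body": {"moves": [[[0, 0.001, 0, 0, 0, 0], [0, 0.001, 0, 0, 0, 0], [0, 0.001, 0, 0, 0, 0]]]}}

```text
clock: 12.0
eef_pos: [514.0, -155.7, 142.0]
tool_rot: [-3.138, -0.0, 1.429]
force: [-6.5, 0.2, 5.1]
width: 0.3
```

The stop is reached: the tip stays at x = 514 mm and the force is rising. Now back off and lift.

Emit:
{"method": "move_arm", "body": {"moves": [[[0, -0.008, 0, 0, 0, 0], [0, -0.03, 0, 0, 0, 0], [0, -0.06, 0, 0, 0, 0], [0, -0.06, -0.06, 0, 0, 0], [0, -0.06, -0.12, 0, 0, 0], [0, -0.06, -0.15, 0, 0, 0], [0, -0.06, -0.15, 0, 0, 0], [0, -0.06, -0.15, 0, 0, 0]]]}}

```text
clock: 13.0
eef_pos: [456.3, -147.4, 291.5]
tool_rot: [3.142, -0.0, 1.43]
force: [-0.4, 0.3, -0.4]
width: 0.0
```

```bash
python3 look.py 7
python3 - <<'E'
from mv import *
for n in['scene','top']:
    im=get_image(n)
    for t in['latch_face','hatch_edge','unit','jar','collar','screwdriver']:
        print(n,t,[(np.round(x['uv'],1),round(x['score'],2)) for x in models.place_of(n,t)[:2]])
    print('expect home',proj(im,u2w([-70,0,147.5])),'withdrawn',proj(im,u2w([-100,0,147.5])),'edge',proj(im,u2w([-45,0,139])))
E
```

```text
13.1 [ 455.82094371 -147.34462614  290.90348608] [-1.36564675e+02  1.88327624e-01  2.90903486e+02] [ 0.27729765 -0.26182236 -0.25431496]
scene latch_face [(array([307.6, 161.3]), 0.75)]
scene hatch_edge [(array([296.3, 167.9]), 0.77)]
scene unit [(array([279.3, 203.7]), 0.92)]
scene jar []
scene collar [(array([328.4, 260.6]), 0.92)]
scene screwdriver []
expect home [304.83259384 162.48772283] withdrawn [315.48199352 159.95303615] edge [296.01457797 167.02235282]
top latch_face [(array([422.2, 270.1]), 0.87), (array([327.2, 253.7]), 0.52)]
top hatch_edge [(array([426.6, 260.9]), 0.71)]
top unit [(array([414.4, 246.7]), 0.94)]
top jar [(array([341.4, 217.4]), 0.77)]
top collar [(array([326.9, 254.7]), 0.8), (array([418.3, 246.6]), 0.2)]
top screwdriver [(array([508.7, 248.4]), 0.74)]
expect home [424.0227225  271.90762676] withdrawn [422.09926263 285.74438126] edge [424.83082474 260.77813216]
```

View pics/scene7.png

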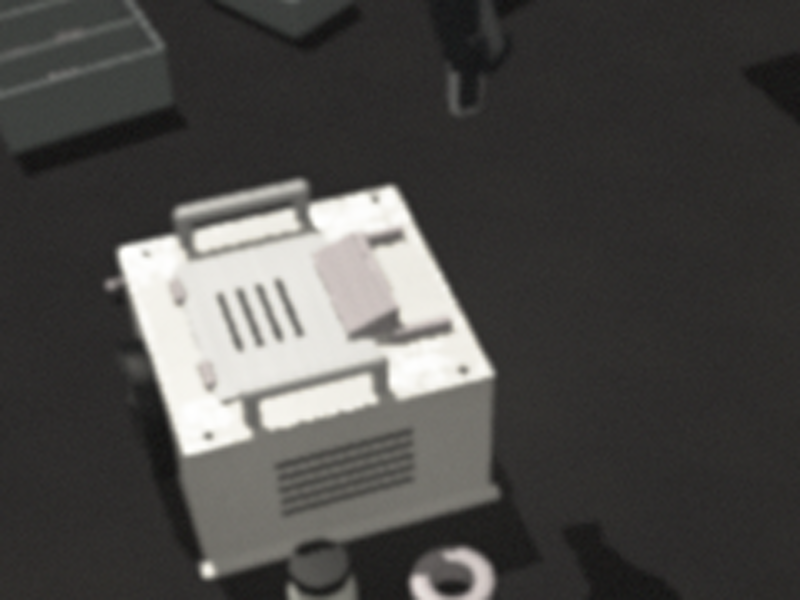

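View pics/top7.png

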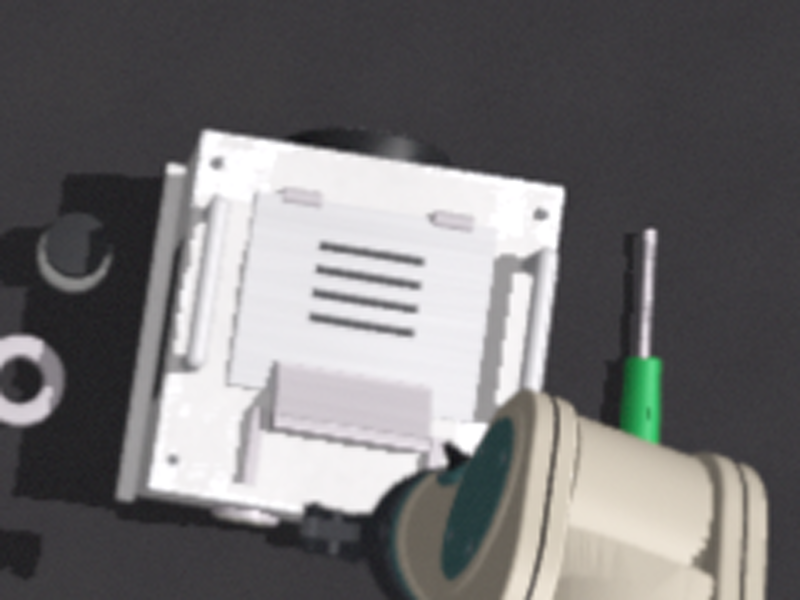

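The hatch is flat, the latch tongue lies over its edge, and the unit and bystanders have not moved. I'm handing in.

```bash
python3 -c "
from cell import job; print(job.finish_job())"
```

```text
the job is handed in; nothing more can be done
None
```

I closed the hatch with the shut fingertips along its arc, then pushed the latch home against its stop, backed off and handed in at about 13 s. The hand-in gives no verdict, so what follows is what my own checks showed.

- **Hatch:** it started at about 1.07 rad. At the end the fingertips stopped at z = 139.0 mm, the shut height, with 12.7 N upward. The last pictures show it flat on the deck. I closed it at about 0.8 rad/s, well under the slam limit.
- **Latch:** I pushed it in small steps until the fingertip held at x = 514 mm and the force rose from about 2 N to 6.5 N.
    - The top camera puts the latch face at its fully home position, to about 2 px.
    - The scene camera's network disagreed slightly: its point is 3 px short, or about 8 mm of travel. I put that down to network error, because the force stop, the top camera and the visible overlap all agree.
- **Unit and bystanders:** in the top pictures the unit, jar, collar and screwdriver are where they were at the start. At the end the scene-camera network did not find the jar, and it never found the screwdriver. The arm ended clear of everything.

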